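# Close the casting mould

## Task

Take the aluminium mould cover off its sloping wooden stand by its handle and close the mould with it: lower it level over both dowels of the steel mould half, big hole on big dowel and small on small, and keep hold of it until it lies fully down, flat on the mould. Then let go and leave the other things on the bench where they are.

Things in the scene. Friction and masses are not known exactly. Their poses are not given: they have to be found in the camera images.
- cover_handle (a point): Centre of the mould cover's handle: a flat-sided steel bar 14 mm wide (x), 74 mm long (y), 20 mm high (z), on two short feet 10 mm long at its ends, with 22 mm free between plate and bar. 44 mm above the middle of the cover's underside, over its centre of mass; the bar's top is 54 mm above the underside. Cover axes: x across the bar, y along it towards the big hole, z out of the plate's top.
- cover: The mould cover, loose, about 0.65 kg: bare aluminium plate 100 x 180 x 12 mm (x, y, z), two round holes right through it, handle on top. Origin: middle of its underside. It starts on the sloping stand, tilted 0.56 rad (32 degrees) about its y axis, top looking up and roughly towards the robot, -x edge against a 14 mm high lip, origin 75 mm above the bench.
- big_hole (a point): Centre of the cover's big hole, 25 mm diameter, on the cover's underside, 65 mm from its middle along +y. Axes are the cover's.
- small_hole (a point): Centre of the cover's small hole, 19 mm diameter, on the cover's underside, 65 mm from its middle along -y. Axes are the cover's.
- big_dowel (a point): Foot of the big upright dowel (22 mm diameter, 32 mm high, straight for 20 mm, then tapering to a 9 mm tip) on the top face of the lower mould half: a dark steel block fixed on the bench, 110 x 200 x 40 mm (x, y, z), face 40 mm above the bench. Block axes: y from small dowel to big, z up. 65 mm from the block's middle along +y. Closed, the cover's underside lies on this face.
- small_dowel (a point): Foot of the small upright dowel (16 mm diameter, 32 mm high, same taper to a 9 mm tip), 65 mm from the block's middle along -y, 130 mm from the big one. Axes are the block's.
- stand: The sloping wooden stand the cover starts on, fixed, 140 x 210 mm footprint, about 110 mm high at its far edge; origin at the centre of its underside on the bench, x away from its low edge (up the slope). The stand and the mould half stand one to the left and one to the right, either way round.
- jar: Bystander: white jar, 70 mm diameter, 110 mm high, origin under it.
- spool: Bystander: metal spool standing upright, 48 mm diameter, 42 mm high, between mould and stand, origin under it.
- hammer: Bystander: hammer lying down, 260 mm long, origin under it.
- tube: Bystander: dark steel cylinder standing upright, 44 mm diameter, 130 mm high, origin under it.
- finial: Bystander: brass fleur-de-lis finial lying down, about 110 mm long, 18 mm high, origin under it.
- brick: Bystander: fire brick, 110 x 200 x 60 mm, origin under it.
Not all that is in view belongs to the job. What is shaped like the cover but blue or turquoise is not meant.

How it is judged:
On the way, in this order (a step that is already met when the one before it is completed fails the run):
1. the cover is carried clear of its stand, held in the gripper (contact force between the fingers and cover above 1 N and distance of cover_handle from where it was at the start of the episode above 0.06 m), for 0.1 s.
2. held and level (within 0.12 rad), the cover has both dowels entering their own holes (contact force between the fingers and cover above 1 N and angle between the z axis of cover_handle and the z axis of big_dowel, either way round below 0.12 rad and horizontal distance between big_hole and big_dowel below 0.008 m and z of big_hole in the frame of big_dowel between -0.003 and 0.027 m and horizontal distance between small_hole and small_dowel below 0.008 m and z of small_hole in the frame of small_dowel between -0.003 and 0.027 m), for 0.04 s.
3. the cover is down on the mould, still held (contact force between the fingers and cover above 1 N and distance between big_hole and big_dowel below 0.007 m and distance between small_hole and small_dowel below 0.007 m), for 0.04 s.
At the end, for the whole second after the job is handed in: The cover lies at rest and flat (within 0.025 rad) on the mould half with each hole over its own dowel, each hole's underside centre within 4 mm of its dowel's foot, and it has been let go (distance between big_hole and big_dowel below 0.004 m and distance between small_hole and small_dowel below 0.004 m and angle between the z axis of cover_handle and the z axis of big_dowel, either way round below 0.025 rad and linear speed of cover below 0.01 m/s and contact force between the fingers and cover below 0.05 N); the robot touches nothing.
It fails at once if a bystander is shifted by more than 40 mm (distance of any of jar, spool, hammer, tube, finial, brick from where it was at the start of the episode above 0.04 m).
It also fails if it takes over 48 s, if anything falls off the work surface, if the arm or the gripper's body presses on something with over 40 N, if the wrist force passes 120 N, or if a joint passes its speed limit or range.

## Robot

A 7-joint arm with a two-finger parallel gripper is mounted at the origin on the work surface. World frame = base frame: x ahead of the robot, y to its left, z up, the work surface at z = 0. Lengths are in m, angles in rad, forces in N, time in s.
With the tool pointing down it reaches from about 0.425 to 0.875 m from the base axis. Payload 8.4 kg.
Tool frame: the origin (TCP) lies midway between the tips of the shut fingers; the grasp point (between the pads) lies 19 mm behind it (bot.grasp_offset is the z of the grasp point in the tool frame, in m); z points along the fingers, y is the line along which they close (so a half turn about z gives the same grasp; the last joint's range is limited). The gripper opens to 87 mm and grips with 3 to 60 N. Pads are 19 mm wide; open, the fingers measure 117 mm over their backs; the gripper's body (75 mm by 190 mm) begins 51 mm behind the grasp point.
Start: joints at [-1.226, 0.333, 0.04, 1.465, -0.013, 1.343, -0.059], TCP at [0.279, 0.587, 0.223] pointing down, gripper open.
Joint ranges: [-2.58, 2.58], [-0.38, 2.09], [-1.3, 1.39], [0.25, 2.4], [-1.5, 4.64], [0.08, 2.09], [-2.65, 2.65]. Speed limits (rad/s): [2.22, 2.22, 2.79, 2.79, 3.14, 3.14, 3.14].

## Interface

Orientations are given as a rotation vector (axis times angle).
In Python, from bench import bot, vision gives the robot as it stands. The module is installed in compiled form; this text tells all that it offers.
- The arm moves only by the shell command python3 -m jog 'ROWS' [FORCE]. ROWS is JSON, a list of rows, each an object with "travel": the shift along the tool's x, y, z in mm, a list of three; "angular": the turn, a rotation vector about the tool's x, y, z in degrees, a list of three; "grip": the finger opening in mm, from 0 to 87. A call has 1 to 12 rows; each row is the pose to reach, as a shift and turn from the pose commanded when the call began, along the tool's axes at that moment; what a row does not reach only later rows make up. A row lasts 1/8 s, in which the tool goes at most 62.5 mm and 10.7 degrees, less where a joint would pass 70% of its speed; a pose out of reach is approached as far as the arm can. A call with a gripper value outside its range is refused whole. The fingers move at their own pace and stop on an object; FORCE is the grip in N (left out, the last holds). Time passes only in rows, so rows that repeat a pose let the fingers close. It gives the time, the measured TCP pose, the force, the opening and the grip force at its end, in the units of the state.
- bot.read_state(): the state, without advancing time (a new reading comes with each control period).
- vision.capture(name): name is "scene" or "side" or "wrist"; returns a dict with "color" (400x640x3 uint8, red, green, blue), "camera_matrix" (3x3 intrinsics, pixels), "extrinsics" (4x4, takes a point from world to camera coordinates). Camera axes: x right, y down, z forward; pixel columns grow to the right and rows downward; lengths in m; the calibration is good to about 2 mm. A picture is of the moment at which its call begins. There is no depth.
- bot.close_job(): hands the job in; it is judged then, once.
Trained networks look in a picture, given as the dict that the camera call returned (one of the last four; its "shot" number tells which), for a name from the list of things; names that differ only in an ending like _2 or _b are one class to them, and where a whole thing is asked for, a point or a joint stands for the part that bears it (a point fixed in the world has none). Each returns a list of dicts, best first, with "conf" (0 to 1); they miss things now and then, are a little off and sometimes report something else, mostly with a low value. They report only what shows in the picture. A call takes as long as a camera call. They do not tell look-alikes from the thing itself.
- vision.look_for(picture, query): "pixel" ([column, row] in pixels, amid what is visible of it).
- vision.mark_of(picture, query): "pixel" ([column, row] in pixels: a listed point, or the origin of a listed thing).
The state is a dict: "time": time; "joint_positions": joint angles; "dq": joint speeds; "joint_torque": joint torques, N m; "tool_pos": TCP position; "ee_rot": TCP orientation; "contact_force": force on the tool from outside, world axes, zero at the start; "moment": the same for the moment, N m; "width": finger opening in m; "grasp_force": force on a finger pad.
Only numpy, scipy, OpenCV 4.12 (cv2) and the standard library are available. Lean on these libraries where they do the work, as an engineer would, in place of code of your own. Each camera call takes 0.05 s, during which the arm holds its last target. There are 200 camera calls.

## Working session

There is one attempt and no reset: what is moved stays moved. The work goes in short steps, Python scripts to look and compute and a shell command to move; the robot and the scene stay as the last step left them, time stands still between calls to the robot, and variables do not carry over. Pictures are saved under pics/ and viewed, at most 10 in all, crops included, and the job is handed in when it is done.

```bash
mkdir -p pics; cat > h.py <<'E'
from bench import bot, vision
import numpy as np, cv2
from scipy.spatial.transform import Rotation as R
from scipy.optimize import least_squares
def save(p,n,crop=None,s=1):
    im=p["color"][:,:,::-1]
    if crop: x0,y0,x1,y1=crop; im=im[y0:y1,x0:x1]
    cv2.imwrite("pics/"+n,cv2.resize(im,None,fx=s,fy=s,interpolation=cv2.INTER_CUBIC))
def proj(p,X):
    X=np.atleast_2d(X); E=np.array(p["extrinsics"]); c=X@E[:3,:3].T+E[:3,3]; q=c@np.array(p["camera_matrix"]).T
    return q[:,:2]/q[:,2:]
def ray(p,px):
    E=np.array(p["extrinsics"]); d=np.linalg.solve(np.array(p["camera_matrix"]),[px[0],px[1],1]); Rm=E[:3,:3]
    return -Rm.T@E[:3,3], Rm.T@d
def onplane(p,px,z):
    o,d=ray(p,px); return o+d*(z-o[2])/d[2]
E
python3 - <<'E'
from h import *
np.set_printoptions(precision=3,suppress=True)
for c in ["scene","side","wrist"]:
    p=vision.capture(c); save(p,c+"0.png")
    print(c,"cam at",ray(p,[320,200])[0],"dir",ray(p,[320,200])[1])
    if c=="wrist": continue
    for n in ["cover_handle","cover","big_hole","small_hole","big_dowel","small_dowel","stand","jar","spool","hammer","tube","finial","brick"]:
        print(n,[(np.round(d["pixel"],1).tolist(),round(d["conf"],2)) for d in vision.mark_of(p,n)][:3])
s=bot.read_state(); print(s["time"],s["tool_pos"],s["ee_rot"],s["width"],bot.grasp_offset)
E
```

```text
scene cam at [ 1.281 -0.467  0.806] dir [-0.693  0.391 -0.605]
cover_handle [([349.5, 167.4], 0.78), ([371.4, 171.7], 0.63), ([417.1, 165.1], 0.61)]
cover [([372.4, 190.7], 0.86), ([416.8, 158.1], 0.65)]
big_hole [([396.9, 183.7], 0.88), ([413.3, 144.1], 0.88), ([334.0, 156.8], 0.8)]
small_hole [([370.4, 160.7], 0.91), ([426.4, 165.5], 0.82), ([353.7, 193.3], 0.64)]
big_dowel [([270.8, 247.6], 0.86)]
small_dowel [([224.8, 249.0], 0.74), ([414.7, 271.3], 0.64)]
stand [([373.0, 209.0], 0.79)]
jar [([411.0, 269.4], 0.88)]
spool [([331.3, 242.1], 0.5)]
hammer [([167.2, 308.7], 0.74)]
tube [([412.0, 273.0], 0.64), ([361.5, 296.3], 0.6)]
finial [([313.0, 204.8], 0.84)]
brick [([454.4, 198.3], 0.76)]
side cam at [ 0.149 -0.612  0.956] dir [ 0.33   0.556 -0.763]
cover_handle [([273.0, 169.3], 0.97), ([216.4, 201.5], 0.92), ([224.1, 150.1], 0.68)]
cover [([222.1, 141.4], 0.97), ([283.6, 175.8], 0.89), ([211.5, 193.2], 0.57)]
big_hole [([207.0, 209.1], 0.9), ([203.2, 146.5], 0.77), ([272.8, 160.7], 0.7)]
small_hole [([286.8, 188.2], 0.94), ([215.9, 178.7], 0.94), ([239.3, 135.3], 0.6)]
big_dowel [([354.1, 262.9], 0.96)]
small_dowel []
stand [([283.1, 190.6], 0.86)]
jar [([361.6, 172.0], 0.73)]
spool [([336.9, 222.3], 0.65), ([392.6, 204.9], 0.35)]
hammer [([435.4, 354.6], 0.87)]
tube [([394.9, 208.1], 0.6)]
finial [([274.4, 238.1], 0.81), ([358.4, 303.1], 0.23)]
brick [([270.1, 135.2], 0.66), ([274.2, 159.6], 0.42)]
wrist cam at [0.209 0.62  0.385] dir [ 0.243 -0.117 -0.963]
1.45 [0.279 0.587 0.223] [-0.692 -3.065  0.   ] 0.08666251059147757 -0.0187
```

View pics/scene0.png

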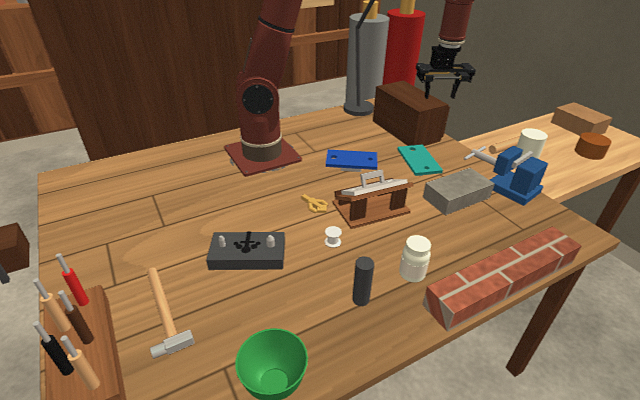

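View pics/side0.png

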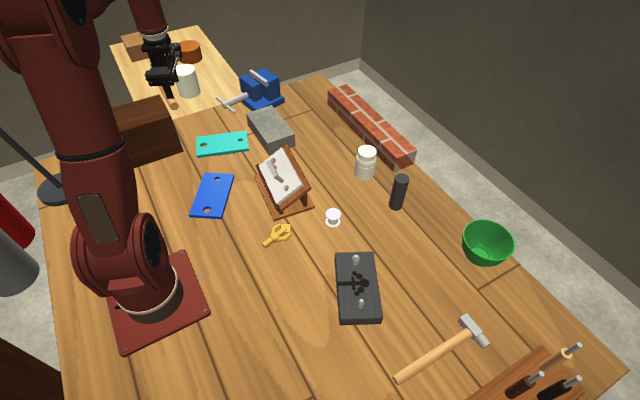

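Scene: candidates are the bare aluminium cover on the stand (372,187), a blue plate at (352,159) and a turquoise plate at (419,159). In the side view they are at (283,176), (212,195) and (222,143). The aluminium one on the wooden stand fits the description, because it is bare metal with a handle and tilted on the slope. The mould block is at (247,249) scene and (358,287) side. I'll confirm with one enlarged crop.

```bash
python3 - <<'E'
from h import *
np.set_printoptions(precision=3,suppress=True)
a=vision.capture("side"); b=vision.capture("scene")
f=lambda p,x,y:cv2.resize(p["color"][y:y+75,x:x+100,::-1],(400,300),interpolation=cv2.INTER_CUBIC)
cv2.imwrite("pics/crop1.png",np.vstack([np.hstack([f(a,235,140),f(a,310,250)]),np.hstack([f(b,325,155),f(b,200,215)])]))
for p in (a,b):
  for n in ["cover_handle","cover","big_hole","small_hole","big_dowel","small_dowel","stand","spool"]:
    print(n,[(np.round(d["pixel"],1).tolist(),round(d["conf"],2)) for d in vision.mark_of(p,n)])
E
```

```text
cover_handle [([223.6, 150.0], 0.85), ([214.0, 202.7], 0.78)]
cover [([281.5, 175.7], 0.95), ([211.5, 190.3], 0.72), ([219.2, 145.6], 0.68)]
big_hole [([206.4, 207.9], 0.88), ([273.9, 159.3], 0.75), ([204.0, 141.7], 0.75), ([392.9, 204.1], 0.67)]
small_hole [([285.6, 187.5], 0.97), ([237.7, 137.2], 0.72), ([216.7, 181.4], 0.6), ([362.7, 173.2], 0.54)]
big_dowel [([355.5, 263.8], 0.82)]
small_dowel []
stand [([282.5, 193.1], 0.72)]
spool []
cover_handle [([352.3, 168.6], 0.93), ([415.8, 166.3], 0.89), ([368.7, 172.1], 0.76)]
cover [([373.6, 188.2], 0.91), ([416.0, 154.6], 0.72), ([351.8, 158.9], 0.61)]
big_hole [([410.9, 143.2], 0.87), ([332.9, 159.8], 0.59), ([269.6, 245.3], 0.35), ([411.2, 269.7], 0.21)]
small_hole [([369.4, 159.4], 0.98), ([356.1, 190.7], 0.91), ([427.2, 163.3], 0.87)]
big_dowel [([271.1, 244.0], 0.67)]
small_dowel [([224.4, 245.1], 0.9)]
stand [([369.0, 210.0], 0.95)]
spool []
```

View pics/crop1.png

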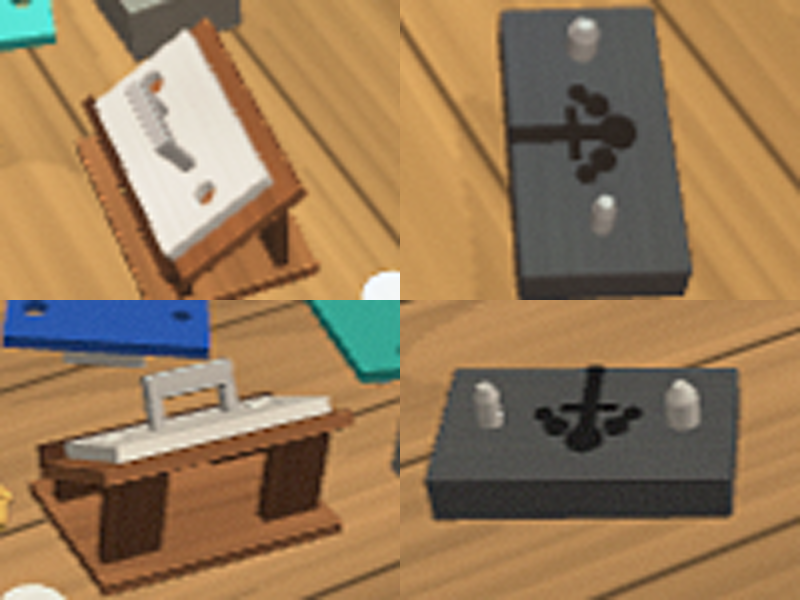

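Side crop (offset 235,140, scale 4): the aluminium cover has its big hole at (272.5,160), far and to the left, and its small hole at (286,188). Its low edge faces the robot. On the mould the thick dowel is at (356,261) and the thin one at (361,304), so both pieces have big towards +y.

```bash
cat > fit.py <<'E'
from h import *
np.set_printoptions(precision=4,suppress=True)
a=vision.capture("side"); b=vision.capture("scene")
def fit(obs,pose,x0):
    def res(v):
        Rm,t=pose(v); return np.concatenate([(proj(p,Rm@np.array(X)+t)[0]-np.array(px)) for p,X,px in obs])
    s=least_squares(res,x0,loss="soft_l1",f_scale=1.0); return s.x,s.fun.reshape(-1,2)
B=[(a,(-.055,.1,0),(335,252.5)),(a,(.055,.1,0),(373,252.5)),(a,(.055,-.1,0),(382.5,318)),(a,(-.055,-.1,0),(339.5,319.5)),
 (b,(-.055,-.1,0),(213.75,232.5)),(b,(-.055,.1,0),(284.5,232.5)),(b,(.055,.1,0),(283.25,260.5)),(b,(.055,-.1,0),(207.5,259.5)),
 (b,(0,.065,.032),(270.5,235.5)),(b,(0,-.065,.032),(221.5,236.5)),(a,(0,.065,0),(355.5,263.5))]
v,f=fit(B,lambda v:(R.from_euler("z",v[2]).as_matrix(),np.array([v[0],v[1],.04])),[.55,-.1,0]); print("mould",v); print(f)
C=[(a,(.05,.09,.012),(282.5,146.75)),(a,(-.05,.09,.012),(258.75,165)),(a,(-.05,-.09,.012),(278,205.5)),(a,(.05,-.09,.012),(302.5,185.5)),
 (a,(0,.065,.012),(272.8,160)),(a,(0,-.065,.012),(286.2,188.2)),(b,(.007,-.037,.054),(361.25,173.75)),(b,(.007,.037,.054),(383,170.5)),
 (b,(.05,-.09,.012),(354,193.5)),(b,(.05,.09,.012),(407.5,181))]
v,f=fit(C,lambda v:((R.from_euler("z",v[3])*R.from_euler("y",-.56)).as_matrix(),v[:3]),[.5,.2,.075,0]); print("cover",v); print(f)
Rm=(R.from_euler("z",v[3])*R.from_euler("y",-.56)).as_matrix(); print("handle",Rm@[0,0,.044]+v[:3],"z",Rm[:,2],"y",Rm[:,1])
E
python3 fit.py
```

```text
mould [ 0.4885 -0.2452 -0.49  ]
[[-0.1931 -1.0513]
 [ 0.2737 -1.8563]
 [ 0.4454 -0.1084]
 [-0.1207 -0.5125]
 [-0.251  -0.8281]
 [ 0.2458 -0.8583]
 [-0.8084 -0.7574]
 [-2.1995  0.4157]
 [-0.5134  0.9265]
 [-0.5401 -0.0375]
 [-0.3125 -1.8271]]
cover [ 0.4756  0.1807  0.0726 -0.1185]
[[-0.2229  0.3605]
 [ 0.769   0.5279]
 [-0.9758 -1.9956]
 [-0.3429 -1.4443]
 [ 0.416   1.2191]
 [ 0.4911  0.0577]
 [ 0.2439  1.5048]
 [-0.1151 -0.0081]
 [-0.0347 -0.4718]
 [-0.3861 -0.536 ]]
handle [0.4524 0.1835 0.1098] z [-0.5275  0.0628  0.8473] y [ 0.1183  0.993  -0.    ]
```

```bash
cat >> h.py <<'E'
def delta(pos,Rm):
    "travel (mm) and angular (deg) from the measured pose to a TCP pose, in tool axes"
    s=bot.read_state(); R0=R.from_rotvec(s["ee_rot"])
    return np.round(R0.inv().apply(np.array(pos)-s["tool_pos"])*1000,1), np.round(np.degrees((R0.inv()*R.from_matrix(Rm)).as_rotvec()),1)
def cov(yaw,tilt=-.56): return (R.from_euler("z",yaw)*R.from_euler("y",tilt)).as_matrix()
def tool(C): return np.column_stack([C[:,1],C[:,0],-C[:,2]])
E
python3 - <<'E'
from h import *
C=cov(-.1185); T=tool(C); h=np.array([.4524,.1835,.1098])
print(delta(h-.019*C[:,2]+.1*C[:,2],T), delta(h+.081*C[:,2],T@np.eye(3)))
E
```

```text
(array([-289. , -303.7,   44.1]), array([-27.8, -20. ,  69.4])) (array([-289. , -303.7,   44.1]), array([-27.8, -20. ,  69.4]))
```

```bash
python3 -m jog '[{"travel":[-289,-304,44],"angular":[-27.8,-20,69.4],"grip":60},{"travel":[-289,-304,44],"angular":[-27.8,-20,69.4],"grip":60},{"travel":[-289,-304,44],"angular":[-27.8,-20,69.4],"grip":60},{"travel":[-289,-304,44],"angular":[-27.8,-20,69.4],"grip":60},{"travel":[-289,-304,44],"angular":[-27.8,-20,69.4],"grip":60},{"travel":[-289,-304,44],"angular":[-27.8,-20,69.4],"grip":60},{"travel":[-289,-304,44],"angular":[-27.8,-20,69.4],"grip":60},{"travel":[-289,-304,44],"angular":[-27.8,-20,69.4],"grip":60},{"travel":[-289,-304,44],"angular":[-27.8,-20,69.4],"grip":60},{"travel":[-289,-304,44],"angular":[-27.8,-20,69.4],"grip":60},{"travel":[-289,-304,44],"angular":[-27.8,-20,69.4],"grip":60},{"travel":[-289,-304,44],"angular":[-27.8,-20,69.4],"grip":60}]' 30
python3 - <<'E'
from h import *
np.set_printoptions(precision=4,suppress=True)
C=cov(-.1185); T=tool(C); h=np.array([.4524,.1835,.1098])
print(delta(h+.081*C[:,2],T))
p=vision.capture("wrist"); save(p,"wrist1.png")
for n in ["cover_handle","cover","big_hole","small_hole"]: print(n,[(np.round(d["pixel"],1).tolist(),round(d["conf"],2)) for d in vision.mark_of(p,n)])
o=np.array([.4756,.1807,.0726])
print(proj(p,o+np.array([[0,.065,.0],[0,-.065,.0],[0,0,.044],[.007,.037,.054],[-.007,.037,.054],[.007,-.037,.054],[-.007,-.037,.054],[.05,.09,.012],[-.05,.09,.012],[.05,-.09,.012],[-.05,-.09,.012]])@C.T))
E
```

```text
time: 3.95
tool_pos: [0.4096, 0.1886, 0.1786]
ee_rot: [2.001, 1.777, 0.511]
contact_force: [0.1, 0.5, -0.0]
width: 0.0598
grasp_force: 0.0
(array([-0. ,  0. ,  0.2]), array([0., 0., 0.]))
cover_handle [([316.7, 204.1], 0.96)]
cover [([316.5, 190.4], 0.88), ([23.6, 185.6], 0.8)]
big_hole [([318.6, 132.1], 0.56)]
small_hole [([314.0, 253.3], 0.78), ([61.3, 100.7], 0.69), ([314.1, 205.0], 0.56)]
[[321.4552 133.7917]
 [321.4243 250.8383]
 [321.5782 207.982 ]
 [329.838  170.0589]
 [313.4324 170.0675]
 [329.1484 249.2928]
 [314.0499 249.3023]
 [374.3249 107.0897]
 [268.6684 107.1362]
 [365.8457 275.8171]
 [277.0484 275.8756]]
```

View pics/wrist1.png

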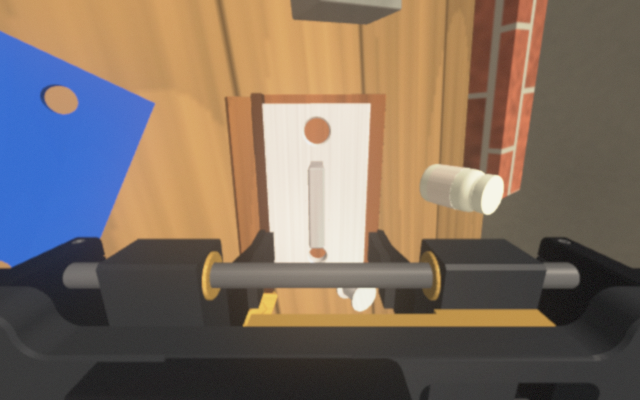

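Wrist view: the handle bar spans columns 310–324 and rows 162–248 between the open fingers. The big hole is at (317,130) and the small one at (318,253), and blue is off to the left. The handle sits about 4 mm to -y and 3 mm to +x in tool axes from my estimate, so I'll correct and advance.

```bash
python3 -m jog '[{"travel":[3,-4,40],"angular":[0,0,0],"grip":60},{"travel":[3,-4,75],"angular":[0,0,0],"grip":60},{"travel":[3,-4,99],"angular":[0,0,0],"grip":60},{"travel":[3,-4,99],"angular":[0,0,0],"grip":60},{"travel":[3,-4,99],"angular":[0,0,0],"grip":5},{"travel":[3,-4,99],"angular":[0,0,0],"grip":5},{"travel":[3,-4,99],"angular":[0,0,0],"grip":5},{"travel":[3,-4,99],"angular":[0,0,0],"grip":5},{"travel":[3,-4,99],"angular":[0,0,0],"grip":5}]' 45
```

```text
time: 5.32
tool_pos: [0.4588, 0.1855, 0.0927]
ee_rot: [2.001, 1.777, 0.511]
contact_force: [0.4, -0.7, -0.9]
width: 0.0178
grasp_force: 0.0
```

```bash
python3 -m jog '[{"travel":[0,0,0],"angular":[0,0,0],"grip":5},{"travel":[0,0,0],"angular":[0,0,0],"grip":5},{"travel":[0,0,0],"angular":[0,0,0],"grip":5},{"travel":[0,0,0],"angular":[0,0,0],"grip":5}]' 50
```

```text
time: 5.82
tool_pos: [0.4588, 0.1855, 0.0926]
ee_rot: [2.001, 1.777, 0.511]
contact_force: [-5.5, 0.3, 4.6]
width: 0.0136
grasp_force: 50.0
```

```bash
python3 -m jog '[{"travel":[0,0,-10],"angular":[0,0,0],"grip":5},{"travel":[0,0,-25],"angular":[0,0,0],"grip":5},{"travel":[0,0,-45],"angular":[0,0,0],"grip":5},{"travel":[0,0,-65],"angular":[0,0,0],"grip":5},{"travel":[0,0,-85],"angular":[0,0,0],"grip":5},{"travel":[0,0,-100],"angular":[0,0,0],"grip":5},{"travel":[0,0,-105],"angular":[0,0,0],"grip":5}]' 55
python3 - <<'E'
from h import *
print(delta([.48,-.241,.19],tool(cov(-.49,0))))
E
```

```text
time: 6.7
tool_pos: [0.4025, 0.1917, 0.1811]
ee_rot: [2.002, 1.777, 0.51]
contact_force: [0.7, -1.0, -7.3]
width: 0.0137
grasp_force: 55.0
(array([-420.5,  113.4,   60.9]), array([31.7, -5.9, 20.7]))
```

```bash
python3 -m jog '[{"travel":[-21,6,3],"angular":[3,-0.6,2],"grip":5},{"travel":[-63,17,9],"angular":[6,-1,4],"grip":5},{"travel":[-110,30,16],"angular":[10,-1.9,6.6],"grip":5},{"travel":[-160,43,23],"angular":[14,-2.6,9.1],"grip":5},{"travel":[-210,57,30],"angular":[18,-3.3,11.7],"grip":5},{"travel":[-260,70,38],"angular":[22,-4.1,14.4],"grip":5},{"travel":[-310,84,45],"angular":[26,-4.8,17],"grip":5},{"travel":[-355,96,51],"angular":[29,-5.4,19],"grip":5},{"travel":[-390,105,56],"angular":[31,-5.8,20.2],"grip":5},{"travel":[-412,111,60],"angular":[31.7,-5.9,20.7],"grip":5},{"travel":[-420.5,113.4,60.9],"angular":[31.7,-5.9,20.7],"grip":5},{"travel":[-420.5,113.4,60.9],"angular":[31.7,-5.9,20.7],"grip":5}]'
cat > look.py <<'E'
from h import *
np.set_printoptions(precision=4,suppress=True)
s=bot.read_state(); print(s["time"],s["tool_pos"],s["ee_rot"],s["width"])
for c in ["wrist","side","scene"]:
    p=vision.capture(c); save(p,c+"2.png")
    for n in ["cover_handle","big_hole","small_hole","big_dowel","small_dowel"]: print(c,n,[(np.round(d["pixel"],1).tolist(),round(d["conf"],2)) for d in vision.mark_of(p,n)])
w=cv2.imread("pics/wrist2.png"); f=lambda n,x,y:cv2.resize(cv2.imread(n)[y:y+100,x:x+133],(400,300),interpolation=cv2.INTER_CUBIC)
cv2.imwrite("pics/crop2.png",np.vstack([cv2.resize(w,(480,300))[:,40:440].repeat(1,0),f("pics/side2.png",290,200)]) if 0 else np.hstack([f("pics/side2.png",290,210),f("pics/scene2.png",185,175)]))
E
python3 look.py
```

```text
time: 8.2
tool_pos: [0.4804, -0.2408, 0.1898]
ee_rot: [-2.694, -1.616, 0.001]
contact_force: [-0.7, -0.0, -7.7]
width: 0.0135
grasp_force: 55.0
8.2 [ 0.4804 -0.2408  0.1898] [-2.6942 -1.6155  0.0005] 0.013452899971101238
wrist cover_handle [([320.4, 261.1], 0.79)]
wrist big_hole [([119.1, 32.5], 0.72)]
wrist small_hole [([322.7, 261.9], 0.68)]
wrist big_dowel [([330.0, 134.6], 0.61)]
wrist small_dowel []
side cover_handle [([359.1, 245.3], 0.75), ([222.0, 148.7], 0.73), ([333.4, 220.8], 0.69)]
side big_hole [([205.7, 209.5], 0.83), ([202.0, 147.8], 0.82), ([357.7, 232.3], 0.7)]
side small_hole [([240.4, 136.7], 0.89), ([217.5, 180.2], 0.88), ([357.4, 280.2], 0.86)]
side big_dowel []
side small_dowel [([357.9, 304.7], 0.77)]
scene cover_handle [([415.6, 170.4], 0.88), ([240.3, 189.7], 0.84), ([411.6, 270.8], 0.67), ([347.3, 169.1], 0.6), ([165.6, 309.1], 0.39)]
scene big_hole [([332.0, 154.1], 0.93), ([269.3, 202.6], 0.71), ([412.4, 147.0], 0.7), ([372.6, 209.6], 0.63), ([362.4, 294.8], 0.17)]
scene small_hole [([369.4, 158.2], 0.97), ([215.3, 203.0], 0.92), ([427.8, 162.6], 0.73)]
scene big_dowel [([268.4, 246.1], 0.58)]
scene small_dowel [([225.8, 248.5], 0.65), ([271.9, 206.8], 0.62), ([163.3, 311.7], 0.2)]
```

View pics/wrist2.png

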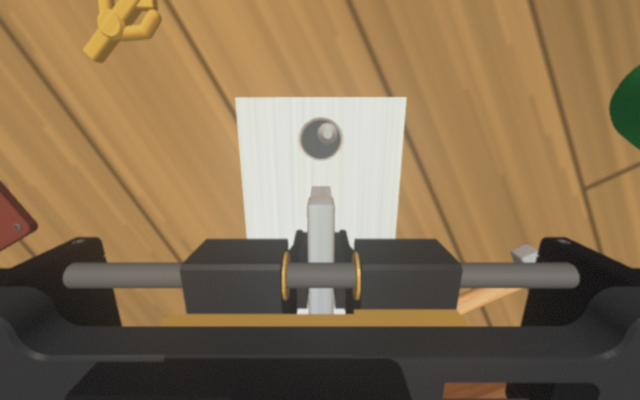

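View pics/crop2.png

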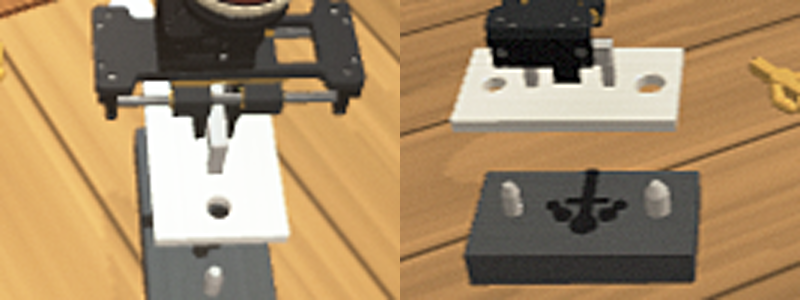

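Wrist view: the cover is held level, and the big dowel tip at (327.5,131) shows through the big hole (centre 320.5,138.5). In the side and scene crops, both dowels are roughly beneath their holes. I'll fit cover and mould together.

```bash
cat > fit2.py <<'E'
from h import *
np.set_printoptions(precision=4,suppress=True)
w=vision.capture("wrist");a=vision.capture("side"); b=vision.capture("scene")
def fit(obs,pose,x0):
    def res(v):
        Rm,t=pose(v); return np.concatenate([(proj(p,Rm@np.array(X)+t)[0]-np.array(px)) for p,X,px in obs])
    s=least_squares(res,x0,loss="soft_l1",f_scale=1.0); return s.x,s.fun.reshape(-1,2)
M=lambda v:(cov(v[2],0),np.array([v[0],v[1],.04]))
B=[(b,(-.055,-.1,0),(214.5,232.4)),(b,(-.055,.1,0),(284.6,232.5)),(b,(.055,.1,0),(283.25,260.5)),(b,(.055,-.1,0),(207.8,259.5)),
 (b,(0,.065,.032),(270.5,235.5)),(b,(0,-.065,.032),(221.7,236))]
S=[(a,(-.055,.1,0),(335,252.5)),(a,(.055,.1,0),(373,252.5)),(a,(.055,-.1,0),(382.5,318)),(a,(-.055,-.1,0),(339.5,319.5)),(a,(0,-.065,.032),(360.9,299.5)),(a,(0,.065,.032),(356,256))]
K=lambda v:((R.from_euler("z",v[3])*R.from_euler("xy",v[4:6])).as_matrix(),v[:3])
CB=[(b,(-.05,-.09,.012),(208.9,191)),(b,(-.05,.09,.012),(279.8,191.6)),(b,(.05,.09,.012),(277.4,215.6)),(b,(.05,-.09,.012),(202.3,215.6)),(b,(0,.065,.012),(268.8,202.6)),(b,(0,-.065,.012),(216.3,202.9))]
CS=[(a,(-.05,-.09,.012),(341.5,289)),(a,(.05,-.09,.012),(385.8,287.5)),(a,(0,-.065,.012),(362.8,279.2)),(a,(-.05,.09,.012),(338.2,236.6))]
CW=[(w,(-.05,.09,.012),(236,98)),(w,(.05,.09,.012),(405,97)),(w,(0,.065,.012),(320.5,138.5))]
for n,o in (("B",B),("S",S),("BSW",B+S+[(w,(0,.065,.032),(327.5,131))]*2)):
    v,f=fit(o,M,[.4885,-.2452,-.49]); print("mould",n,v,np.abs(f).mean(0).round(2),f[-1])
for n,o in (("all",CB+CS+CW),):
    c,f=fit(o,K,[.4885,-.2452,.16,-.49,0,0]); print("cover",n,c); print(f)
c4,f=fit(CB+CW,lambda q:K([*q[:2],.165,q[2],0,0]),[.4885,-.2452,-.49]); print("flat z",c4,f)
E
python3 fit2.py
```

```text
mould B [ 0.4897 -0.2433 -0.4926] [0.54 0.67] [0.0987 0.4564]
mould S [ 0.4875 -0.2462 -0.4898] [0.19 0.57] [ 0.0471 -0.0105]
mould BSW [ 0.488  -0.2426 -0.4779] [0.61 1.05] [0.7677 1.0854]
cover all [ 0.4813 -0.2405  0.1666 -0.4725 -0.0147  0.0017]
[[  0.7138  -0.0159]
 [ -0.8383  -0.3544]
 [ -0.4268  -0.1214]
 [ -0.2901  -0.1849]
 [ -0.7264   0.2726]
 [ -0.2594  -0.1504]
 [ -0.1242   0.4519]
 [ -0.2201   0.2491]
 [ -0.6323  -0.4545]
 [ -2.9402 -10.9873]
 [  0.6544   0.0004]
 [ -0.6815  -2.08  ]
 [  0.6291   0.8943]]
flat z [ 0.4803 -0.24   -0.4847] [[ 1.2056  0.4003]
 [-0.6723 -0.2638]
 [-0.7516 -0.0817]
 [-0.2493  0.123 ]
 [-0.7768  0.3793]
 [-0.0612  0.1726]
 [ 0.6508 -0.688 ]
 [-0.9653 -0.6208]
 [ 0.0411  1.1645]]
```

```bash
python3 -m jog '[{"travel":[0.5,8.5,15],"angular":[0,0,0],"grip":5},{"travel":[0.5,8.5,40],"angular":[0,0,0],"grip":5},{"travel":[0.5,8.5,65],"angular":[0,0,0],"grip":5},{"travel":[0.5,8.5,77],"angular":[0,0,0],"grip":5},{"travel":[0.5,8.5,77],"angular":[0,0,0],"grip":5},{"travel":[0.5,8.5,77],"angular":[0,0,0],"grip":5}]'
python3 - <<'E'
from h import *
w=vision.capture("wrist");a=vision.capture("side"); b=vision.capture("scene")
f=lambda p,x,y,q=1:cv2.resize(p["color"][y:y+int(75*q),x:x+int(100*q),::-1],(400,300),interpolation=cv2.INTER_CUBIC)
cv2.imwrite("pics/crop3.png",np.vstack([np.hstack([f(w,270,90),f(a,310,235)]),np.hstack([f(b,195,195),f(w,220,90,2)])]))
E
```

```text
time: 10.0
tool_pos: [0.4894, -0.2445, 0.1144]
ee_rot: [2.693, 1.616, 0.003]
contact_force: [-0.1, -0.2, -6.4]
width: 0.0131
grasp_force: 55.0
```

View pics/crop3.png

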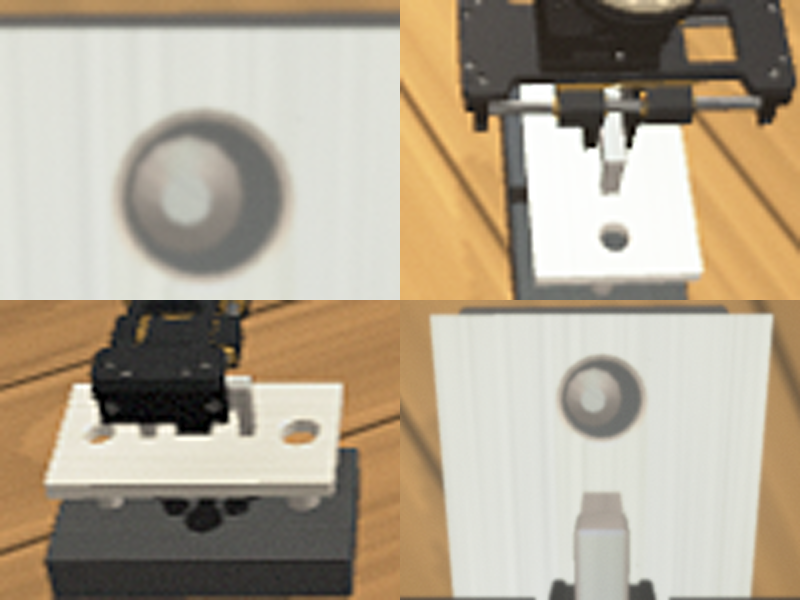

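The wrist crop (offset 270,90, scale 4) shows the big hole rim centred at about (321.2,138) and the dowel tip at (316.5,137.5). The block's back edge is parallel to the cover edge. The scene crop shows both dowels just under the plate.

```bash
python3 - <<'E'
from h import *
w=vision.capture("wrist"); s=bot.read_state(); T=R.from_rotvec(s["ee_rot"]); np.set_printoptions(precision=2,suppress=True)
g=cv2.cvtColor(w["color"],cv2.COLOR_RGB2GRAY)
m=(g[105:165,290:350]<205).astype(np.uint8)
n,l,st,ce=cv2.connectedComponentsWithStats(m); k=1+st[1:,4].argmax(); print("hole blob",st[k],ce[k]+[290,105], g[137,292:352:2])
print(np.degrees(T.as_matrix()[:,2]-[0,0,-1]))
for z in (.0994,.1014,.1034):
    for rim in ([321.2,138],):
        h=onplane(w,rim,z); d=onplane(w,[316.5,137.5],.072); print(z,"dowel-hole in tool mm",T.inv().apply(d-h)*1000,"hole rel tcp",T.inv().apply(h-s["tool_pos"])*1000)
for z in (.04,.1014):  # edges' yaw: block back edge, plate back edge in world
    pass
E
```

```text
hole blob [   8   12   45   44 1531] [320.36 138.29] [221 226 224 200 163 121 146 158 164 176 192 193 192 192 193 177 161 157
 150 130 110 110 109 111 146 190 220 222 222 223]
[0.13 0.01 0.  ]
0.0994 dowel-hole in tool mm [-1.08 -3.36 27.39] hole rel tcp [66.25 -0.74 14.8 ]
0.1014 dowel-hole in tool mm [-1.19 -3.36 29.39] hole rel tcp [66.35 -0.74 12.8 ]
0.1034 dowel-hole in tool mm [-1.29 -3.36 31.39] hole rel tcp [66.46 -0.74 10.8 ]
```

```bash
python3 -m jog '[{"travel":[-0.7,-3,5],"angular":[0,0,0],"grip":5},{"travel":[-0.7,-3,14],"angular":[0,0,0],"grip":5},{"travel":[-0.7,-3,14],"angular":[0,0,0],"grip":5},{"travel":[-0.7,-3,14],"angular":[0,0,0],"grip":5}]'
python3 - <<'E'
from h import *
w=vision.capture("wrist");a=vision.capture("side"); b=vision.capture("scene")
f=lambda p,x,y,q=1:cv2.resize(p["color"][y:y+int(75*q),x:x+int(100*q),::-1],(400,300),interpolation=cv2.INTER_CUBIC)
cv2.imwrite("pics/crop4.png",np.vstack([np.hstack([f(w,270,90),f(a,338,275,.5)]),np.hstack([f(b,195,200),f(b,245,205,.5)])]))
E
```

```text
time: 10.7
tool_pos: [0.4858, -0.2435, 0.0993]
ee_rot: [2.694, 1.616, 0.001]
contact_force: [0.3, -0.3, -7.5]
width: 0.0133
grasp_force: 55.0
```

View pics/crop4.png

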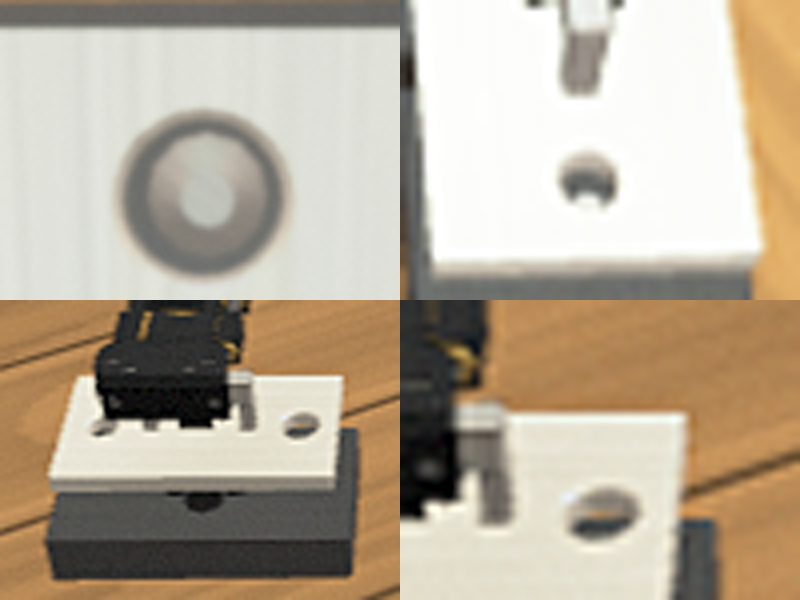

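```bash
python3 - <<'E'
from h import *
np.set_printoptions(precision=2,suppress=True)
w=vision.capture("wrist");a=vision.capture("side"); s=bot.read_state(); T=R.from_rotvec(s["ee_rot"])
for z in (.084,.0865,.089):
    h=onplane(w,[320.8,138.2],z); d=onplane(w,[321.4,138.3],.072); print("big",T.inv().apply(d-h)*1000)
    h=onplane(a,[361.5,297.5],z); print("small tip px if centred",proj(a,[h[0],h[1],.072]),T.inv().apply(h-s["tool_pos"])*1000)
E
```

```text
big [-0.7  0.4 12. ]
small tip px if centred [[361.04 299.64]] [-64.77   3.25  15.53]
big [-0.84  0.4  14.5 ]
small tip px if centred [[360.95 300.09]] [-65.97   2.89  13.03]
big [-0.97  0.4  17.  ]
small tip px if centred [[360.85 300.54]] [-67.17   2.53  10.52]
```

Both dowel tips sit central in their holes, about 0.7 mm off at the big one and under 1 mm at the small. I'll lower slowly.

```bash
python3 -m jog '[{"travel":[-0.6,0.4,3],"angular":[0,0,0],"grip":5},{"travel":[-0.6,0.4,7],"angular":[0,0,0],"grip":5},{"travel":[-0.6,0.4,11],"angular":[0,0,0],"grip":5},{"travel":[-0.6,0.4,14],"angular":[0,0,0],"grip":5},{"travel":[-0.6,0.4,17],"angular":[0,0,0],"grip":5},{"travel":[-0.6,0.4,20],"angular":[0,0,0],"grip":5},{"travel":[-0.6,0.4,20],"angular":[0,0,0],"grip":5}]'
```

```text
time: 11.82
tool_pos: [0.4858, -0.244, 0.0792]
ee_rot: [2.694, 1.616, 0.001]
contact_force: [0.6, -0.0, -7.7]
width: 0.0132
grasp_force: 55.0
```

```bash
python3 -m jog '[{"travel":[0,0,3],"angular":[0,0,0],"grip":5},{"travel":[0,0,6],"angular":[0,0,0],"grip":5},{"travel":[0,0,9],"angular":[0,0,0],"grip":5},{"travel":[0,0,11],"angular":[0,0,0],"grip":5},{"travel":[0,0,12.5],"angular":[0,0,0],"grip":5},{"travel":[0,0,12.5],"angular":[0,0,0],"grip":5}]'
```

```text
time: 12.58
tool_pos: [0.4859, -0.2441, 0.0668]
ee_rot: [2.694, 1.616, 0.001]
contact_force: [0.6, 0.0, -6.8]
width: 0.0137
grasp_force: 55.0
```

```bash
python3 -m jog '[{"travel":[0,0,0.7],"angular":[0,0,0],"grip":5},{"travel":[0,0,1.3],"angular":[0,0,0],"grip":5},{"travel":[0,0,1.9],"angular":[0,0,0],"grip":5},{"travel":[0,0,1.9],"angular":[0,0,0],"grip":5}]'
```

```text
time: 13.08
tool_pos: [0.4859, -0.2441, 0.065]
ee_rot: [2.694, 1.616, 0.001]
contact_force: [1.0, -0.3, -8.6]
width: 0.0132
grasp_force: 55.0
```

```bash
python3 -m jog '[{"travel":[0,0,0.8],"angular":[0,0,0],"grip":5},{"travel":[0,0,1.5],"angular":[0,0,0],"grip":5},{"travel":[0,0,1.5],"angular":[0,0,0],"grip":5}]'
```

```text
time: 13.45
tool_pos: [0.4859, -0.2441, 0.0635]
ee_rot: [2.694, 1.616, 0.002]
contact_force: [-0.1, 0.5, -7.5]
width: 0.0131
grasp_force: 55.0
```

```bash
python3 -m jog '[{"travel":[0,0,0.6],"angular":[0,0,0],"grip":5},{"travel":[0,0,1.2],"angular":[0,0,0],"grip":5},{"travel":[0,0,1.2],"angular":[0,0,0],"grip":5}]';python3 -m jog '[{"travel":[0,0,0.6],"angular":[0,0,0],"grip":5},{"travel":[0,0,1.0],"angular":[0,0,0],"grip":5},{"travel":[0,0,1.0],"angular":[0,0,0],"grip":5}]'
python3 - <<'E'
from h import *
w=vision.capture("wrist");a=vision.capture("side"); b=vision.capture("scene")
f=lambda p,x,y,q=1:cv2.resize(p["color"][y:y+int(75*q),x:x+int(100*q),::-1],(400,300),interpolation=cv2.INTER_CUBIC)
cv2.imwrite("pics/crop5.png",np.vstack([np.hstack([f(w,270,90),f(a,320,245)]),np.hstack([f(b,195,205),f(b,245,215,.5)])]))
E
```

```text
time: 13.82
tool_pos: [0.486, -0.2441, 0.0623]
ee_rot: [2.693, 1.617, 0.001]
contact_force: [-0.4, -0.4, -7.5]
width: 0.0136
grasp_force: 55.0
time: 14.2
tool_pos: [0.486, -0.2441, 0.0621]
ee_rot: [-2.694, -1.616, -0.002]
contact_force: [-4.4, 3.0, 6.2]
width: 0.0137
grasp_force: 55.0
```

View pics/crop5.png

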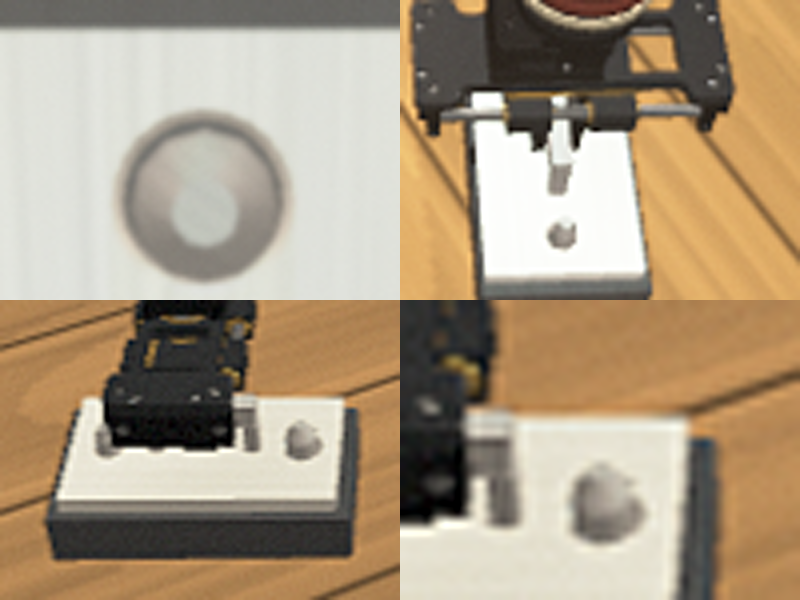

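The cover is down: both dowels protrude through their holes in the side crop at (560,233) and the scene crop at (300,440), and the plate sits on the block. The force reversed by about 14 N, so there is contact. I'll press slightly, then let go and retreat.

```bash
python3 -m jog '[{"travel":[0,0,0.5],"angular":[0,0,0],"grip":5},{"travel":[0,0,0.5],"angular":[0,0,0],"grip":5}]'; python3 -m jog '[{"travel":[0,0,0],"angular":[0,0,0],"grip":50},{"travel":[0,0,0],"angular":[0,0,0],"grip":50},{"travel":[0,0,0],"angular":[0,0,0],"grip":50},{"travel":[0,0,0],"angular":[0,0,0],"grip":50},{"travel":[0,0,0],"angular":[0,0,0],"grip":50},{"travel":[0,0,0],"angular":[0,0,0],"grip":50}]'
```

```text
time: 14.6
tool_pos: [0.486, -0.2441, 0.062]
ee_rot: [-2.694, -1.616, -0.003]
contact_force: [-7.4, 5.0, 12.8]
width: 0.0134
grasp_force: 55.0
time: 15.35
tool_pos: [0.486, -0.2441, 0.0608]
ee_rot: [2.693, 1.616, 0.002]
contact_force: [-0.6, -0.0, -0.4]
width: 0.0495
grasp_force: 0.0
```

```bash
python3 -m jog '[{"travel":[0,0,-15],"angular":[0,0,0],"grip":50},{"travel":[0,0,-45],"angular":[0,0,0],"grip":50},{"travel":[0,0,-90],"angular":[0,0,0],"grip":50},{"travel":[0,0,-130],"angular":[0,0,0],"grip":50},{"travel":[0,0,-150],"angular":[0,0,0],"grip":50},{"travel":[0,0,-150],"angular":[0,0,0],"grip":50},{"travel":[0,0,-150],"angular":[0,0,0],"grip":50}]'
python3 - <<'E'
from h import *
b=vision.capture("scene");a=vision.capture("side")
f=lambda p,x,y,q=1:cv2.resize(p["color"][y:y+int(75*q),x:x+int(100*q),::-1],(400,300),interpolation=cv2.INTER_CUBIC)
cv2.imwrite("pics/crop6.png",np.hstack([f(b,195,205),f(a,310,245)]))
E
```

```text
time: 16.23
tool_pos: [0.4854, -0.244, 0.2104]
ee_rot: [-2.694, -1.616, -0.001]
contact_force: [-0.2, 0.6, -0.4]
width: 0.0501
grasp_force: 0.0
```

View pics/crop6.png

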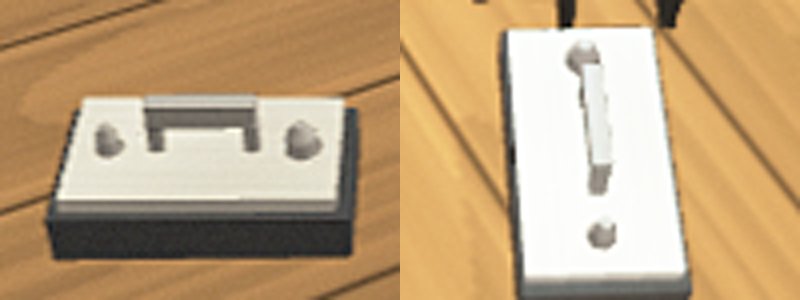

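The cover lies flat on the mould with both dowels through their own holes (scene crop at (108,140) and (303,140)), and the gripper is clear. I'm handing it in.

```bash
python3 -c "
from bench import bot
print(bot.close_job())"
```

```text
the job is handed in; nothing more can be done
None
```

The cover is lying flat on the mould with both dowels through their own holes, it has been released and the arm is clear. I handed the job in at about 16 s, and no verdict came back.

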